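# Set and lock the dial of the skiving gauge

### The job

Set the leather-skiving gauge: with a fingertip push the upright post on its dial round counter-clockwise (seen from above) until the dial's index mark lines up with the long line of the scale ring; then push the clamp lever round against its stop, to lock the setting. Push gently and only with the fingers, never pinching or lifting anything: the gauge stands loose on the bench and must stay where it is, as must the other things round it.

Things in the scene. Friction and masses are not known exactly. Their poses are not given: they have to be found in the camera images.
- gauge: The skiving gauge: a dark green cast base plate, 144 (x) x 215 (y) mm, top 22 mm above the bench, 3 kg, loose on rubber feet (a sideways push of about 10 N or more may slide it). Origin at the centre of its underside, z up. The dial and scale ring are at its +y end (its left as the robot sees it), the clamp lever at its -y end.
- dial_axis (a point): Point on the vertical axis of the dial, at the height of the scale face, 36 mm above the bench. Fixed to the gauge, at x 0, y 40 mm in its frame.
- dial (a joint): Angle of the dial in rad, counter-clockwise from above positive; at 0 its index mark points along the gauge's -x. It goes from -2.5 to 1.2. The dial is a flat aluminium disc of 99 mm diameter with a knurled rim, top 37.5 mm above the bench; it turns stiffly (0.12 N m of friction, so about 4 N at the post) and stays where it is left. A small hub nut in the middle rises 5 mm over it.
- dial_post (a point): Centre (half-way up) of the upright round steel post on the dial, 14 mm in diameter (foot 18, top 17 mm), standing 34 mm from the dial axis on the line of the index mark; its top is 64 mm above the bench.
- index_mark (a point): Outer end of the dial's index mark: a straight black engraved line 3.2 mm wide from the hub past the post to the rim; this point lies 50 mm from the axis, where dial and scale ring meet.
- long_line (a point): Inner end of the target line on the scale ring, 50 mm from the axis. The ring is flat steel, 132 mm outer diameter, round the dial, face 36 mm above the bench, clamped to the gauge at an angle that varies. Its black lines stand 20 degrees apart; the target is the only long, wide one (15 x 3.2 mm), the others are 6 x 1.4 mm. It always lies counter-clockwise of where the index mark starts, by 0.5 to 2.2 rad.
- clamp_lever (a joint): Angle of the clamp lever in rad: near 0 when open (swung away from the dial), 1.0 at its stop (locked). It turns clockwise as seen from above while closing and stays where it is left; about 1 N at its post moves it.
- lever_pivot (a point): Point on the vertical axis of the clamp lever, 36 mm above the bench; at x 40, y -62 mm in the gauge's frame. The lever is a dark flat steel arm, 12 mm wide, top 34.5 mm above the bench, with an upright post at its free end.
- lever_post (a point): Centre of the upright black post at the lever's free end, 13 mm in diameter, 60 mm from the pivot; its top is 60 mm above the bench. With the lever open it stands toward the gauge's -y side; at the stop the arm points along the gauge's -x and this post stands at x -20, y -62 mm in the gauge's frame.
- glue_pot: Bystander: round tin, 69 mm wide, 79 mm tall; origin under its middle. Leave it alone.
- thread_natural: Bystander: spool of pale thread, 44 mm wide, 60 mm tall, in front of the gauge; origin under its middle. Leave it alone.
- thread_brown: Bystander: spool of brown thread, 44 mm wide, 60 mm tall; origin under its middle. Leave it alone.
- box_pegs: Bystander: small carton, 51 x 38 x 79 mm tall; origin under its middle. Leave it alone.
- box_shanks: Bystander: brown carton, 51 x 64 x 73 mm tall; origin under its middle. Leave it alone.
- tape_roll: Bystander: white roll lying flat, 86 mm wide, 26 mm tall; origin under its middle. Leave it alone.
- beeswax: Bystander: small block of wax, 30 x 46 x 23 mm, in front of the gauge's left end; origin under its middle. Leave it alone.

How it is judged (in metres and radians):
On the way, in this order (a step that is already met when the one before it is completed fails the run):
1. the dial is set to the long line and still, with the clamp lever still open (horizontal distance between index_mark and long_line below 0.003 m and velocity of joint dial between -0.05 and 0.05 rad/s and value of joint clamp_lever below 0.5 rad), for 0.2 s.
2. the clamp lever is pushed to its stop (value of joint clamp_lever above 0.85 rad), for 0.2 s.
At the end, for the whole second after the job is handed in: The dial's index mark meets the long scale line within 3 mm (measured where dial and ring meet) and the dial is still, the clamp lever is within 0.15 rad of its stop, and the gauge stands within 15 mm of where it stood (horizontal distance between index_mark and long_line below 0.003 m and velocity of joint dial between -0.05 and 0.05 rad/s and value of joint clamp_lever above 0.85 rad and distance of gauge from where it was at the start of the episode below 0.015 m and linear speed of gauge below 0.02 m/s); the robot touches nothing.
It fails at once if the gauge is shifted by more than 15 mm, tipped or lifted (distance of gauge from where it was at the start of the episode above 0.015 m or angle between gauge's own z axis and vertical above 0.1 rad).
It fails at once if the fingers press or pinch a part of the gauge with more than 30 N (contact force between the fingers and gauge above 30 N).
It fails at once if another loose thing is shifted or lifted by more than 20 mm (distance of any of glue_pot, thread_natural, thread_brown, box_pegs, box_shanks, tape_roll, beeswax from where it was at the start of the episode above 0.02 m).
It also fails if it takes over 51 s, if anything falls off the work surface, if the arm or the gripper's body presses on something with over 40 N, if the wrist force passes 120 N, or if a joint passes its speed limit or range.

### The arm

A 7-joint arm with a two-finger parallel gripper is mounted at the origin on the work surface; the furniture and walls round the work are solid. World frame = base frame: x ahead of the robot, y to its left, z up, the work surface at z = 0. Lengths are in mm, angles in rad, forces in N, time in s.
With the tool pointing down it reaches from about 400 to 900 mm from the base axis. Payload 5.6 kg.
Tool frame: the origin (TCP) lies midway between the tips of the shut fingers; the grasp point (between the pads) lies 19 mm behind it; z points along the fingers, y is the line along which they close (so a half turn about z gives the same grasp; the last joint's range is limited). The gripper opens to 92 mm and grips with 3 to 60 N. Pads are 20 mm wide; open, the fingers measure 128 mm over their backs; the gripper's body (75 mm by 189 mm) begins 69 mm behind the grasp point.
Start: joints at [1.17, 0.468, -0.012, 1.603, 0.006, 1.071, -0.056], TCP at [227.599, -608.858, 214.592] pointing down, gripper open.
Joint ranges: [-2.53, 2.53], [-0.31, 2.02], [-1.57, 1.55], [0.28, 2.44], [-1.29, 4.43], [0.15, 1.84], [-2.92, 2.92]. Speed limits (rad/s): [2.57, 2.57, 3.14, 3.14, 3.14, 3.14, 3.14].

### API

Orientations are given as a rotation vector (axis times angle).
In Python, from cell import robot, grip, kin, viewer gives the robot as it stands. Calls block until the motion is done:
- robot.movep(position, orientation): joint-space move of the TCP to a pose.
- robot.servo_line(position, feed=150, rotation=None): straight line of the TCP; rotation=None keeps the orientation; feed is the mean speed in mm/s.
- robot.goto_joints(angles): joint-space move.
- grip(opening, newtons=None): opening from 0.0 (shut) to 1.0 (fully open); newtons is the grip in N (None keeps the last); returns when the fingers have stopped.
- robot.hold(seconds).
- kin.ik(position, orientation): joint angles nearest the present ones, or None.
- robot.observe(): the state.
- viewer.read_camera(name): name is "side" or "top"; returns the picture (384x512x3 uint8, red, green, blue); there is no depth.
- viewer.camera_info(name): a dict with "camera_matrix" (3x3 intrinsics, pixels), "R" (3x3) and "t" (3): a world point X has camera coordinates R X + t. Camera axes: x right, y down, z forward; pixel columns grow to the right and rows downward; lengths in mm; the calibration is good to about 2 mm. A picture is of the moment at which its call begins. camera_info takes no time and is no camera call.
A pose or a line that the arm cannot do raises robot.IKError and nothing moves.
- robot.job_done(): hands the job in; it is judged then, once.
Trained networks look in the newest picture that a camera, given by its name, has taken for a name from the list of things; names that differ only in an ending like _2 or _b are one class to them, and where a whole thing is asked for, a point or a joint stands for the part that bears it (a point fixed in the world has none). Each returns a list of dicts, best first, with "confidence" (0 to 1); they miss things now and then, are a little off and sometimes report something else, mostly with a low value. They report only what shows in the picture. A call takes as long as a camera call.
- viewer.silhouettes(name, camera): "mask" (384x512 bool, what is visible of it).
- viewer.pinpoint(name, camera): "at" ([x, y, z] in mm, in the coordinates of the camera as it stood for that picture, good to about 4 mm: a listed point, or the origin of a listed thing).
The state is a dict: "t": time; "joints": joint angles; "joint_velocities": joint speeds; "joint_torque": joint torques, N m; "tcp_pos": TCP position; "tcp_rot": TCP orientation; "contact_force": force on the tool from outside, world axes, zero at the start; "wrist_torque": the same for the moment, N m; "grip_width": opening from 0.0 (shut) to 1.0 (fully open); "grip_force": force on a finger pad.
Only numpy, scipy, OpenCV 4.12 (cv2) and the standard library are available. Lean on these libraries where they do the work, as an engineer would, in place of code of your own. Each camera call takes 0.05 s, during which the arm holds its last target. There are 200 camera calls.

## Working session

There is one attempt and no reset: what is moved stays moved. The work goes in short steps, each a Python script; the robot and the scene stay as the last script left them, time stands still between calls to the robot, and variables do not carry over. Pictures are saved under pics/ and viewed, at most 10 in all, crops included, and the job is handed in when it is done.

```bash
mkdir -p pics; ls; cat > h.py <<'E'
import numpy as np, cv2
from cell import robot, grip, kin, viewer
def cam(n):
    c=viewer.camera_info(n); return np.array(c["camera_matrix"]),np.array(c["R"]),np.array(c["t"])
def toworld(p,n):
    K,R,t=cam(n); return R.T@(np.array(p)-t)
def pix2z(uv,z,n):
    K,R,t=cam(n); d=R.T@np.linalg.solve(K,[uv[0],uv[1],1.]); o=-R.T@t
    return o+d*(z-o[2])/d[2]
def proj(X,n):
    K,R,t=cam(n); q=K@(R@np.array(X,float)+t); return q[:2]/q[2]
def find(names,n):
    for k in names:
        for d in viewer.pinpoint(k,n)[:2]:
            w=toworld(d["at"],n); print(n,k,round(d["confidence"],2),w.round(1),proj(w,n).round(0))
def save(im,f): cv2.imwrite(f,im[:,:,::-1])
E
python3 - <<'E'
from h import *
for n in("top","side"):
    im=viewer.read_camera(n); save(im,f"pics/{n}0.png")
    find(["gauge","dial_axis","dial_post","index_mark","long_line","lever_pivot","lever_post"],n)
    if n=="top": find(["glue_pot","thread_natural","thread_brown","box_pegs","box_shanks","tape_roll","beeswax"],n)
    K,R,t=cam(n); print(K.round(0).tolist(),(-R.T@t).round(0))
s=robot.observe(); print(s["t"],s["tcp_rot"])
E
```

```text
pics
top gauge 0.58 [496.   43.2  -1.6] [234. 194.]
top dial_axis 0.9 [512.6  82.6  40.8] [220. 186.]
top dial_axis 0.7 [473.6 -51.3  46.6] [265. 199.]
top dial_post 0.88 [506.6 117.8  48.1] [208. 187.]
top dial_post 0.44 [511.9  79.6  33.6] [221. 187.]
top index_mark 0.95 [505.7 134.6  35.8] [203. 188.]
top index_mark 0.69 [650.9 192.4  -0.7] [187. 145.]
top long_line 0.87 [462.7  94.8  36.4] [216. 203.]
top lever_pivot 0.8 [526.  -23.9  36.2] [256. 182.]
top lever_post 0.62 [473.4 -53.2  49.5] [266. 199.]
top lever_post 0.53 [ 685.6 -226.4   -1.9] [321. 135.]
top glue_pot 0.78 [ 6.840e+02 -2.266e+02  5.000e-01] [321. 136.]
top thread_natural 0.59 [463.   92.1  37.4] [217. 202.]
top thread_natural 0.52 [384.2  83.7   1.8] [220. 230.]
top thread_brown 0.61 [ 318.5 -207.7   -1.1] [317. 253.]
top box_pegs 0.67 [568.7 262.6   2.6] [163. 170.]
top box_pegs 0.34 [510.7  85.   33.9] [219. 187.]
top box_shanks 0.65 [330.2 198.   -2.6] [181. 248.]
top tape_roll 0.63 [652.3 193.8  -2. ] [186. 145.]
top beeswax 0.48 [432.1 191.   -2. ] [185. 215.]
[[470.0, 0.0, 255.0], [0.0, 470.0, 194.0], [0.0, 0.0, 1.0]] [ 214.  -19. 1405.]
side gauge 0.8 [499.   45.9   1.3] [233. 215.]
side dial_axis 0.67 [505.2  84.7  33. ] [224. 211.]
side dial_post 0.66 [508.9 121.6  48.4] [216. 213.]
side index_mark 0.6 [499.7 138.1  35.4] [217. 223.]
side long_line 0.63 [459.4  91.3  36.4] [240. 215.]
side long_line 0.24 [501.9  46.    2.5] [232. 214.]
side lever_pivot 0.72 [523.  -22.8  36.7] [235. 188.]
side lever_pivot 0.59 [501.2 137.   35.7] [216. 222.]
side lever_post 0.76 [472.2 -52.7  47.8] [257. 182.]
[[466.0, 0.0, 245.0], [0.0, 466.0, 188.0], [0.0, 0.0, 1.0]] [ 86. 937. 637.]
1.15 [-3.09145917e+00 -5.58980788e-01  6.30837209e-05]
```

```bash
python3 - <<'E'
from h import *
import cv2
a=cv2.imread("pics/top0.png")[140:262,150:340]; b=cv2.imread("pics/side0.png")[150:270,160:320]
cv2.imwrite("pics/c1.png",cv2.resize(a,(760,488),interpolation=cv2.INTER_CUBIC))
cv2.imwrite("pics/c2.png",cv2.resize(b,(800,600),interpolation=cv2.INTER_CUBIC))
E
```

```text
(no output)
```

View pics/c1.png

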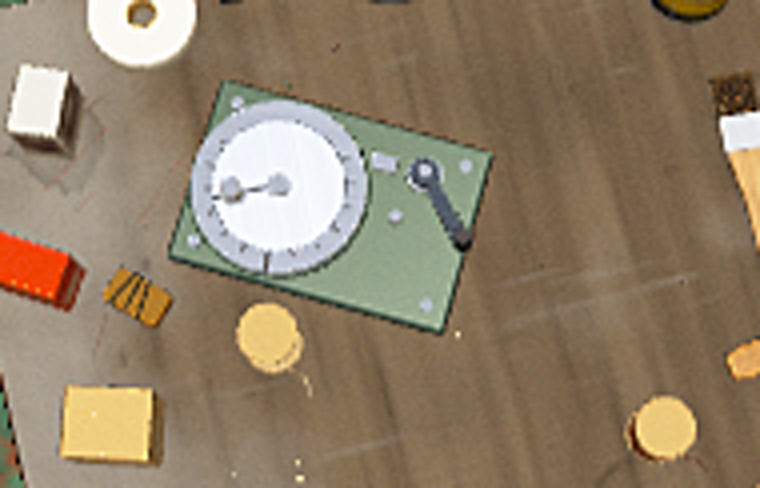

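View pics/c2.png

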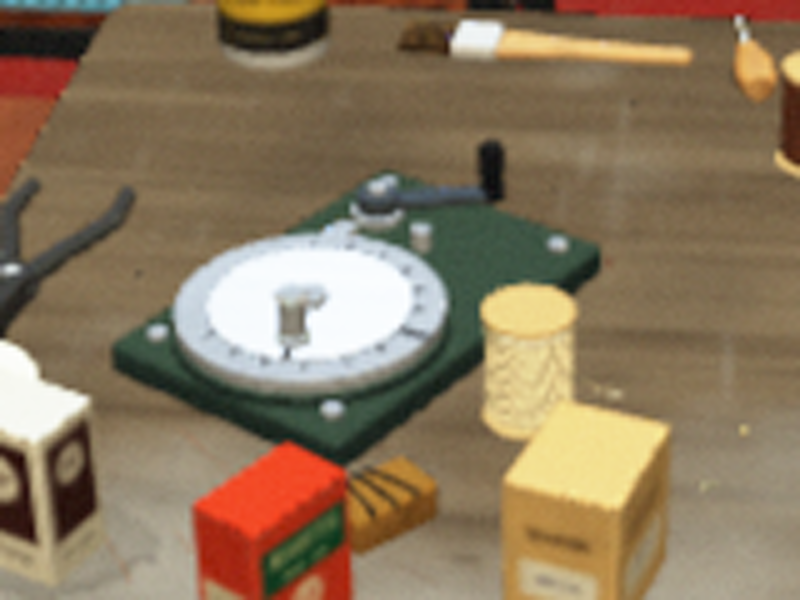

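The top crop shows the gauge rotated about -15°, with its dial centre near (280,185), the post and index near (230,188), the long line at (267,262), the lever pivot at (425,172) and the lever post at (463,240). The side crop agrees: the post is at (292,310), the index end at (287,352) and the long line at (415,330). I'll now measure the angles with polar sampling of the ring.

```bash
cat >> h.py <<'E'
from scipy.ndimage import map_coordinates
from scipy.optimize import minimize
D=np.pi/180
def samp(g,n,c,r,a,z):
    "brightness on the polar grid r x a (rad) about c at height z"
    rr,aa=np.meshgrid(r,a,indexing="ij")
    X=np.stack([c[0]+rr*np.cos(aa),c[1]+rr*np.sin(aa),np.full_like(rr,z)],-1).reshape(-1,3)
    K,R,t=cam(n); q=(X@R.T+t)@K.T; u=q[:,:2]/q[:,2:]
    return map_coordinates(g,[u[:,1],u[:,0]],order=3).reshape(rr.shape)
def ringfit(g,n,c0):
    "centre from the outer rim + 20 deg marks; returns centre, phase (deg, mod 20)"
    k=np.arange(18)*20
    def sc(c,ph):
        m=samp(g,n,c,[52,54],(k+ph)*D,36); o=samp(g,n,c,[52,54],(k+ph+10)*D,36); return (m-o).mean()
    best=min((sc((c0[0]+dx,c0[1]+dy),p),dx,dy,p) for dx in range(-8,9,2) for dy in range(-8,9,2) for p in range(0,20,2))
    f=lambda v:sc((c0[0]+v[0],c0[1]+v[1]),v[2])
    s=minimize(f,best[1:],method="Nelder-Mead"); return np.array(c0)+s.x[:2],s.x[2]%20,s.fun
def dark(g,n,c,r,z,a0,w):
    "darkness centroid (deg) in window a0+-w"
    a=np.arange(a0-w,a0+w+.1,.5); p=samp(g,n,c,r,a*D,z).mean(0); q=np.clip(np.percentile(p,60)-p,0,None)
    i=q.argmax(); s=abs(a-a[i])<8; return (a*q)[s].sum()/q[s].sum(), q.max()
def measure(a_idx,a_long,names=("top","side"),c0=(508,83)):
    out=[]
    for n in names:
        g=cv2.cvtColor(viewer.read_camera(n),cv2.COLOR_RGB2GRAY).astype(float)
        c,ph,f=ringfit(g,n,c0); L=dark(g,n,c,[54,57,60,62],36,a_long,15)
        I=dark(g,n,c,[45,46.5,48],37.5,a_idx,12)
        lm=ph+20*round((L[0]-ph)/20)
        print(n,"c",c.round(1),"ringfit",round(f,1),"long",np.round(L,1),"by marks",round(lm,1),"idx",np.round(I,1)); out.append((n,c,L[0],lm,I[0]))
    return out
E
python3 - <<'E'
from h import *
measure(97,169)
def cen(k,n):
    for d in viewer.silhouettes(k,n)[:1]:
        y,x=np.nonzero(d["mask"]); print(n,k,round(d["confidence"],2),len(x),x.min(),x.max(),y.min(),y.max(),x.mean(),y.mean())
for n in("top","side"): cen("lever_post",n)
find(["dial_axis","dial_post","index_mark","long_line","lever_pivot","lever_post"],"top")
# IK feasibility: tool down, x axis at angle b
from scipy.spatial.transform import Rotation as Ro
def down(b): return (Ro.from_euler("z",b,degrees=True)*Ro.from_euler("x",180,degrees=True)).as_rotvec()
for p,b in(((526,119,120),7),((526,119,46),7),((470,60,46),79),((440,-70,46),30),((440,-70,46),120)):
    q=kin.ik(p,down(b)); print(p,b,None if q is None else np.round(q,2))
print(robot.observe()["t"])
E
```

```text
top c [513.4  86.1] ringfit -39.2 long [172.6 121.8] by marks 172.6 idx [102.1 162. ]
side c [511.5  85.4] ringfit -26.2 long [172.2  82.5] by marks 172.4 idx [101.8 133.4]
top lever_post 0.46 137 253 267 179 202 259.86131386861314 189.66423357664235
side lever_post 0.76 182 231 260 178 192 246.95604395604394 187.06593406593407
top dial_axis 0.92 [510.8  86.1  36.9] [219. 187.]
top dial_post 0.74 [ 683.8 -225.7   -0.7] [321. 136.]
top dial_post 0.66 [506.8 118.2  49.9] [208. 187.]
top index_mark 0.85 [505.2 135.3  35.6] [202. 189.]
top long_line 0.59 [462.1  89.6  34.9] [218. 203.]
top long_line 0.24 [652.2 194.8  -1.6] [186. 145.]
top lever_pivot 0.82 [527.3 -20.4  36.6] [255. 182.]
top lever_pivot 0.28 [474.4 -52.9  47.6] [266. 198.]
top lever_post 0.49 [475.5 -50.7  46.5] [265. 198.]
(526, 119, 120) 7 [ 0.21  0.49 -0.63  1.92  0.38  0.85 -2.06]
(526, 119, 46) 7 [ 0.08  0.58 -0.46  1.96  0.4   0.69 -2.07]
(470, 60, 46) 79 [ 0.3   0.53 -0.6   2.11  0.5   0.64 -0.84]
(440, -70, 46) 30 [ 0.36  0.43 -0.32  2.19  0.26  0.55 -1.2 ]
(440, -70, 46) 120 [ 0.55  0.48 -0.55  2.18  0.44  0.59  0.2 ]
1.65
```

```bash
cat >> h.py <<'E'
from scipy.spatial.transform import Rotation as Ro
C=np.array([512.3,85.7])
def down(b): return (Ro.from_euler("z",b,degrees=True)*Ro.from_euler("x",180,degrees=True)).as_rotvec()
def pushpose(phi,s,z,c=C,r=34,sg=1):
    "TCP trailing the post at angle phi (deg) by s; sg=1 pushes ccw"
    u=np.array([np.cos(phi*D),np.sin(phi*D)]); t=sg*np.array([-u[1],u[0]])
    return np.r_[c+r*u-s*t,z]
def F():
    f=np.array(robot.observe()["contact_force"]); return f
E
python3 - <<'E'
from h import *
grip(0.0,40)
robot.movep(pushpose(102,32,120),down(12)); print(robot.observe()["t"])
robot.servo_line(pushpose(102,32,49),feed=120); f0=F(); print("f0",f0.round(2))
for s in np.arange(28,10,-1.5):
    robot.servo_line(pushpose(102,s,49),feed=25); f=F()-f0
    print(s,f.round(2),robot.observe()["tcp_pos"].round(1) if s%3<.1 else "")
    if np.linalg.norm(f[:2])>2: break
print(robot.observe()["t"])
E
```

```text
5.825
f0 [-0.07  0.09 -0.09]
28.0 [1.37 0.18 0.57] 
26.5 [ 0.4   0.35 -0.5 ] 
25.0 [-0.2   0.84 -0.57] 
23.5 [-0.33  0.   -0.07] 
22.0 [ 0.11 -0.47 -0.31] 
20.5 [-0.89 -0.55  0.7 ] 
19.0 [-0.16 -0.29 -0.03] 
17.5 [-0.17  0.23 -0.44] 
16.0 [ 1.11 -0.54 -0.55] 
14.5 [ 3.28  1.42 -2.05] 
9.125
```

```bash
python3 - <<'E'
from h import *
for phi in np.arange(104,165,4):
    robot.servo_line(pushpose(phi,15.5,49),feed=30,rotation=down(phi-90)); f=F()
    print(phi,f.round(1),robot.observe()["tcp_pos"].round(1))
    if np.linalg.norm(f)>12: print("STOP"); break
print(robot.observe()["t"])
measure(phi,172.4); 
save(viewer.read_camera("side")[150:270,160:320].repeat(5,0).repeat(5,1),"pics/s1.png")
E
```

```text
104 [ 3.4  1.  -2.3] [519.5 122.6  49.1]
108 [2.3 1.6 0. ] [516.5 123.   49.1]
112 [ 3.1  1.5 -0.5] [513.8 123.3  49.1]
116 [1.9 3.4 0.6] [511.2 123.3  49.1]
120 [1.9 2.2 0.2] [508.6 123.2  49.1]
124 [1.3 3.8 1.1] [505.9 122.9  49.1]
128 [0.2 3.6 1.7] [503.4 122.4  49.1]
132 [1.3 4.6 2.3] [500.9 121.6  49. ]
136 [0.4 5.  2.5] [498.3 120.6  48.9]
140 [-0.1  4.6  0.5] [496.  119.5  48.9]
144 [-0.3  5.1  0.9] [493.7 118.1  48.9]
148 [-0.2  3.9  1.3] [491.5 116.7  48.9]
152 [-1.   4.2  1.7] [489.4 115.1  48.9]
156 [-0.6  4.4  1. ] [487.4 113.5  48.9]
160 [-0.8  4.3  0.6] [485.5 111.7  49. ]
164 [-1.1  3.   1.7] [483.8 109.8  48.9]
13.125
top c [515.6  91.2] ringfit -28.0 long [160.9 162.1] by marks 157.7 idx [171.6  99.8]
side c [511.4  85.6] ringfit -23.0 long [172.4  90.7] by marks 172.4 idx [165.9  72.7]
```

View pics/s1.png

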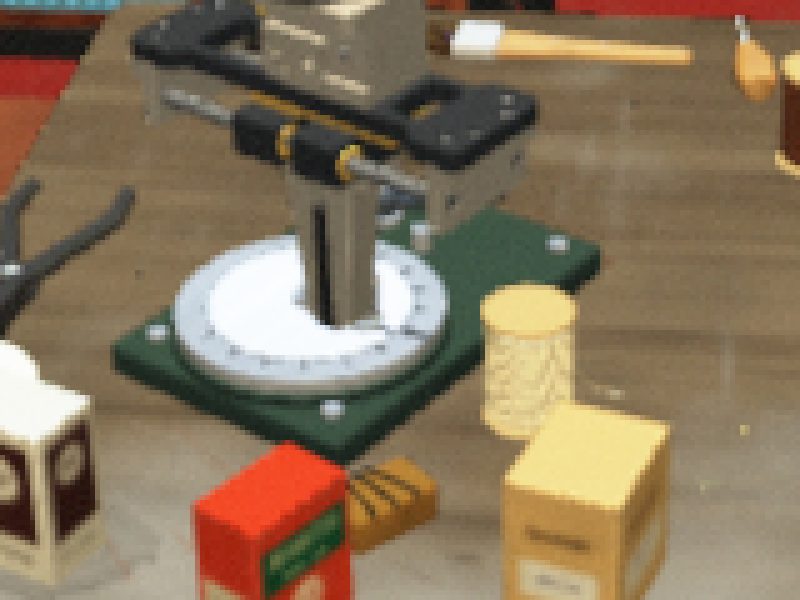

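The finger is behind the post. The index end shows at about (390,328) and the long line at (412,332), so roughly 6.5° remain. The gauge hasn't moved.

```bash
python3 - <<'E'
from h import *
for phi in (167,169,170.2):
    robot.servo_line(pushpose(phi,15.5,49),feed=20,rotation=down(phi-90)); print(phi,F().round(1))
    m=measure(phi+2,172.4,("side",))
robot.hold(.2)
robot.servo_line(pushpose(phi,32,49),feed=60)
robot.servo_line(pushpose(phi,32,110),feed=150)
measure(172,172.4,("side",))
# aside to the lever's start, tool x along push (cw about pivot), high up
P=np.array([526,-21.])
robot.servo_line([440,-110,110],feed=250,rotation=down(110))
measure(172,172.4)
n="top";find(["lever_pivot","lever_post"],n)
im=viewer.read_camera(n); save(im[150:240,190:300].repeat(6,0).repeat(6,1),"pics/t2.png")
print(robot.observe()["t"],F())
E
```

```text
167 [-0.9  3.5  1.4]
side c [511.5  85.4] ringfit -25.4 long [172.2  90.4] by marks 172.5 idx [167.8  67.3]
169 [-0.9  4.   0.8]
side c [511.4  85. ] ringfit -23.4 long [171.7  89.9] by marks 172.2 idx [169.6  61.7]
170.2 [-0.9  4.4 -0.1]
side c [511.9  87. ] ringfit -23.5 long [173.8  89.2] by marks 173.7 idx [173.7  70.3]
side c [511.5  85. ] ringfit -26.6 long [171.8  82.2] by marks 172.0 idx [171.2  69.4]
top c [513.6  86.4] ringfit -43.2 long [172.9 122. ] by marks 172.9 idx [173.4 154.1]
side c [511.5  85. ] ringfit -27.1 long [171.7  82.8] by marks 172.0 idx [171.2  73.2]
top lever_pivot 0.74 [524.1 -24.5  34.5] [256. 183.]
top lever_pivot 0.65 [ 316.5 -208.8    0.8] [318. 254.]
top lever_post 0.64 [472.3 -52.6  49.6] [266. 199.]
16.7583 [ 0.04891719  0.36995851 -0.17285813]
```

View pics/t2.png

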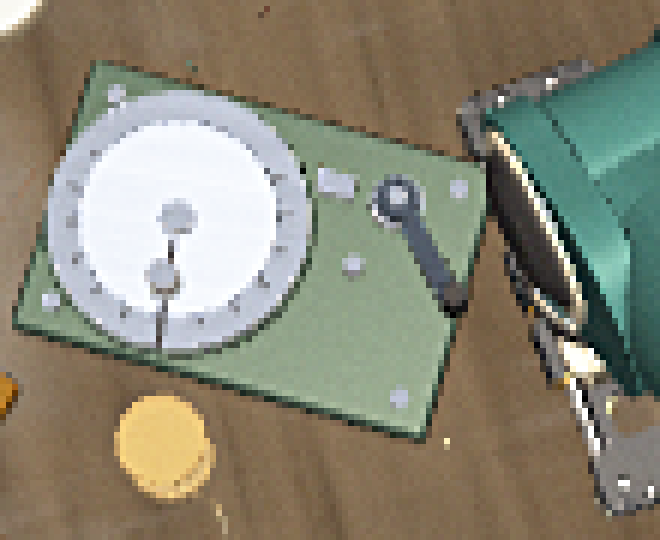

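The index and long line coincide, with both views agreeing within 0.8° (under 1 mm). The lever post is at (455,300) in the crop, still open. Next I push the lever.

```bash
python3 - <<'E'
from h import *
P=np.array([524.7,-23.2])
pp=lambda phi,s,z:pushpose(phi,s,z,P,60,-1)
robot.servo_line(pp(210,36,100),feed=150,rotation=down(120))
robot.servo_line(pp(210,36,47),feed=120); f0=F()
robot.servo_line(pp(210,22,47),feed=40); print((F()-f0).round(1))
for phi in np.r_[np.arange(210,170,-4),np.arange(170,155,-1)]:
    robot.servo_line(pp(phi,15.5,47),feed=35,rotation=down(phi-90)); f=F()-f0
    print(phi,f.round(1))
    if np.linalg.norm(f[:2])>(5 if phi<178 else 9): break
print(robot.observe()["t"])
robot.hold(.2)
robot.servo_line(pp(phi,34,47),feed=60)
robot.servo_line(pp(phi,34,130),feed=150)
robot.servo_line([430,-170,150],feed=250)
measure(172,172.4); find(["lever_pivot","lever_post","gauge"],"top"); find(["lever_pivot","lever_post","gauge"],"side")
im=viewer.read_camera("top"); save(im[140:262,150:340].repeat(4,0).repeat(4,1),"pics/t3.png")
print(robot.observe()["t"])
E
```

```text
[-0.5  0.9  0.8]
210 [-0.7 -0.6  0.1]
206 [ 0.3 -0.8  1.6]
202 [-1.1 -0.7  0.8]
198 [ 0.3 -0.8  0.2]
194 [-0.8 -0.6  0.9]
190 [-0.3 -0.2  1.3]
186 [-0.5 -0.1  0.4]
182 [-0.1 -1.2  0.5]
178 [-0.7 -0.6  1.7]
174 [0.4 0.7 0.6]
170 [-0.8  1.2  0.3]
169 [-0.9 -0.7 -0. ]
168 [0.3 0.  0.3]
167 [ 1.  -1.3 -0.5]
166 [-0.5 -2.4  0.3]
165 [-0.3 -5.3  2.4]
22.7167
top c [513.6  86.4] ringfit -43.4 long [172.9 123. ] by marks 172.9 idx [173.4 152.4]
side c [511.5  85.1] ringfit -27.1 long [171.9  82.1] by marks 172.0 idx [171.3  72.3]
top lever_pivot 0.61 [526.4 -21.3  35.5] [255. 182.]
top lever_post 0.68 [470.4  -8.2  46. ] [251. 200.]
top gauge 0.66 [496.6  41.4   1.8] [234. 194.]
top gauge 0.27 [ 4.296e+02  1.885e+02 -4.000e-01] [185. 215.]
side lever_pivot 0.83 [520.1 -25.4  35. ] [236. 188.]
side lever_post 0.68 [465.1  -6.8  48.2] [253. 191.]
side gauge 0.68 [499.9  49.8   1.4] [232. 215.]
25.2083
```

View pics/t3.png

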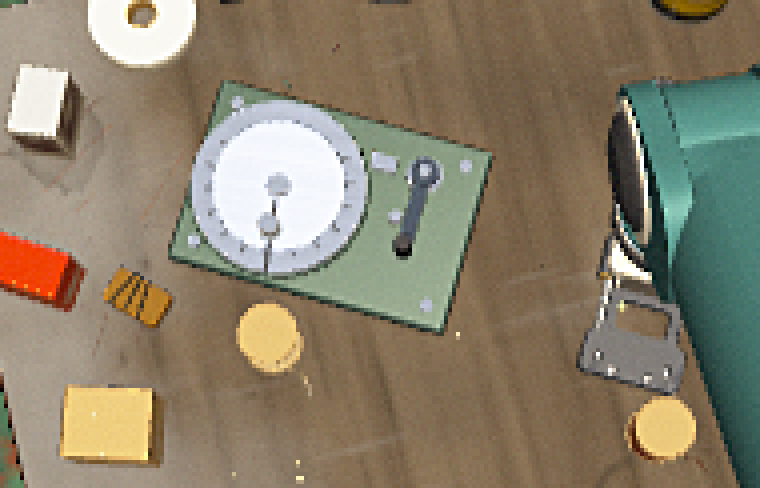

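The lever post is at (402,245) with the arm against the stop pin at (395,215). The index still meets the long line at (267,262), and the gauge and bystanders haven't moved.

```bash
python3 -c "
from h import *
print(robot.job_done())"
```

```text
the job is handed in; nothing more can be done
None
```

I set the dial to the long line (within about 1 mm in both camera views), pushed the clamp lever to its stop, and handed the job in at about 25 s with the gauge and other things where they were; no verdict came back.

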